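# Set the drag pointer of the bag-seal pull tester

## Task

Get the bag-seal pull tester ready for the day. Take the gift tin off its sloped bed and set it down, without dropping it, lying level and lid up in the middle of the small cake stand. Then pull the sprung slide down by its paddle until the drag pointer stands level with the mark clip, neither short nor past it, ease the slide back to fully home without letting it snap, and let go; keep the fingers off the pointer and the clip and leave the stand and everything else where it is.

Things in the scene. Friction and masses are not known exactly. Their poses are not given: they have to be found in the camera images.
- tester: Pull tester, fixed: a white bed 190 mm wide, 250 mm long, sloping up at 30 degrees to its +x side, which is turned to the robot's left or back left. Origin: centre of the underside; x level, uphill, y across, z up. Bed surface at distance s up the slope: x = -100 mm + 0.866 s, z = 30 mm + 0.5 s. Lip 10 mm high, 6 mm thick at the low edge; black spring cover 9 mm high from s = 190 mm.
- bar_mid (a point): Middle of the tester's carrying bar, 10 mm thick, 176 mm long, which crosses the bed 95 mm off its surface at s = 235 mm, 75 mm up the slope from the paddle at home: a vertical gripper on the paddle would hit it, one square to the bed clears it. Axes as for the tester.
- slide (a joint): Travel of the sprung slide down the slope in m: 0 fully home (up), 0.115 at the end. The spring pulls it home: 5 N at 0, about 10 N at 0.095. While the tin is on the bed it cannot go past about 0.055.
- paddle (a point): Grip point of the slide, in mid plate: a black upright plate square to the bed, 10 mm thick along the slope, 40 mm wide across it, top edge 50 mm, foot 10 mm, this point 34 mm off the bed. Axes: x up the slope, y across, z square off the bed. At home at s = 160 mm, y = 0. The slide's foot is a block 36 x 50 x 10 mm; its side arm, 12 mm high, reaches to y = -80 mm and pushes the pointer.
- pointer (a joint): Travel of the drag pointer down the slope in m. The slide's arm pushes it down only (it then reads 1 mm less than the slide) and it stays where it is left. It is level with the mark clip when it reads the same as the mark joint.
- pointer_line (a point): Index of the drag pointer, a small black block 14 x 14 x 15 mm with a fin 25 mm off the bed, in a track at y = -72 mm of the tester. Axes as for the paddle.
- mark (a joint): Where the mark clip is set, in m of pointer travel (0.060 to 0.095).
- mark_line (a point): Index of the mark clip, a small dark steel clip with a fin on the y = -92 mm edge of the bed. It is set hard and must not be touched. Axes as for the paddle: the pointer is level with it when both have the same x in these axes.
- tin: Small grey-blue gift tin 92 (its x) x 50 (its y) x 36 (its z) mm, 0.2 kg or so, lid up. Origin: centre of the underside. At the start it lies flat on the sloped bed, x up the slope, its low end against the lip.
- stand_top (a point): Centre of the top of the small wooden cake stand: a flat round disc 92 mm across, 85 mm above the counter, on a thin stem with a foot 100 mm across; loose, 0.8 kg.
- jar: Bystander: glass biscuit jar, 72 mm across, 120 mm high; origin under its centre.
- bowl: Bystander: white bowl, 110 mm across, 55 mm high; origin under its centre.
- gift_box: Bystander: larger gift box 93 x 133 x 53 mm; origin under its centre.

How it is judged (in metres and radians):
On the way, in this order (a step that is already met when the one before it is completed fails the run):
1. the tin lies level on the middle of the stand, let go (horizontal distance between tin and stand_top below 0.02 m and z of tin in the frame of stand_top below 0.006 m and angle between tin's own z axis and vertical below 0.1 rad and contact force between the fingers and tin below 0.1 N), for 0.2 s.
2. the slide is pulled out and the pointer stands level with the mark clip within 4 mm (value of joint slide above 0.05 m and x of pointer_line in the frame of mark_line between -0.004 and 0.004 m), for 0.2 s.
At the end, for the whole second after the job is handed in: The tin lies still, level (within 0.1 rad) and lid up on the stand, its centre within 20 mm of the stand's; the pointer is level with the mark clip within 4 mm; the slide is home within 4 mm (horizontal distance between tin and stand_top below 0.02 m and z of tin in the frame of stand_top between -0.006 and 0.006 m and angle between tin's own z axis and vertical below 0.1 rad and linear speed of tin below 0.02 m/s and x of pointer_line in the frame of mark_line between -0.004 and 0.004 m and value of joint slide below 0.004 m); the robot touches nothing.
It fails at once if the slide snaps back (faster than 0.4 m/s) (velocity of joint slide below -0.4 m/s).
It fails at once if the fingers touch the pointer or the mark clip (contact force between the fingers and pointer above 0.5 N or contact force between the fingers and mark above 0.5 N).
It fails at once if the tin is dropped onto the stand from more than 15 mm (contact force between the fingers and tin below 0.05 N and horizontal distance between tin and stand_top below 0.06 m and z of tin in the frame of stand_top above 0.015 m).
It fails at once if the stand is moved more than 25 mm or tipped (distance of stand_top from where it was at the start of the episode above 0.025 m or angle between stand_top's own z axis and vertical above 0.2 rad).
It fails at once if a bystander is moved more than 25 mm (distance of any of jar, bowl, gift_box from where it was at the start of the episode above 0.025 m).
It also fails if it takes over 72 s, if anything falls off the work surface, if the arm or the gripper's body presses on something with over 40 N, if the wrist force passes 120 N, or if a joint passes its speed limit or range.

## Robot

A 6-joint arm with a two-finger parallel gripper is mounted at the origin on the work surface. World frame = base frame: x ahead of the robot, y to its left, z up, the work surface at z = 0. Lengths are in mm, angles in rad, forces in N, time in s.
With the tool pointing down it reaches from about 300 to 875 mm from the base axis. Payload 6.4 kg.
Tool frame: the origin (TCP) lies midway between the tips of the shut fingers; the grasp point (between the pads) lies 19 mm behind it; x points along the fingers, y is the direction in which the jaws open and shut, and the axes are right-handed (so a half turn about x gives the same grasp; the last joint's range is limited). The gripper opens to 88 mm and grips with 3 to 60 N. Pads are 18 mm wide; open, the fingers measure 123 mm over their backs; the gripper's body (75 mm by 187 mm) begins 45 mm behind the grasp point.
Start: joints at [1.023, 0.181, 1.607, -0, 1.354, -0.206], TCP at [192.72, 541.757, 238.714] pointing down, gripper open.
Joint ranges: [-2.99, 2.99], [-0.89, 2.07], [0.3, 2.58], [-1.14, 4.28], [0, 2.63], [-3.12, 3.12]. Speed limits (rad/s): [2.57, 2.57, 3.01, 3.14, 3.14, 3.14].

## Interface

Orientations are given as a 3x3 rotation matrix whose columns are the frame's x, y, z axes.
In Python, from workcell import * gives the robot as it stands.
- The arm moves only by the shell command python3 -m handwheel 'ROWS'. ROWS is JSON, a list of rows, each a list of 7 numbers: the closure, from -1 (fully open) to 1 (shut), so that 0 is half open, then the shift along the tool's x, y, z normalised to -1 to 1, where 1 is 100 mm, then the turn, a rotation vector about the tool's x, y, z normalised to -1 to 1, where 1 is pi/4 rad. A call has exactly 5 rows; each row shifts and turns the commanded pose from where the row before left it, along the tool's axes as they then stand; what a row does not reach is not made up. A row lasts 1/12 s, in which the tool goes at most 41.7 mm and 7.16 degrees, less where a joint would pass 70% of its speed; a pose out of reach is approached as far as the arm can. A call with a number of a shift or a turn outside -1 to 1 is refused whole. A call with a gripper value outside its range is refused whole. The fingers move at their own pace and stop on an object; the grip force is fixed at half the most. Time passes only in rows, so rows that do not move let the fingers close, or fill a call up. It gives the time, the measured TCP pose, the force and the opening at its end, in the units of the state.
- read_state(): the state, without advancing time (a new reading comes with each control period).
- camera(name): name is "scene" or "top" or "wrist"; returns a dict with "pixels" (480x640x3 uint8, red, green, blue), "depth" (480x640 float32, mm along the optical axis (not along the pixel's ray), 0 where there is no reading), "fovy" (degrees; the focal length in pixels is half the picture's height over the tangent of half this angle, whatever the lens; pixels are square), "cx", "cy" (the principal point, pixels), "rvec" (rotation vector, rad) and "tvec" (3), from world to camera coordinates, as OpenCV has them; the wrist camera has in their place "T_tool_cam" (4x4, takes a point from camera to tool coordinates, whose origin is the TCP and whose axes are the tool frame's). Camera axes: x right, y down, z forward; pixel columns grow to the right and rows downward; lengths in mm; the calibration is good to about 2 mm. A picture is of the moment at which its call begins: read the wrist's pose just before it.
- finish_job(): hands the job in, once; it reports no verdict.
The state is a dict: "time_s": time; "joint_pos": joint angles; "joint_velocities": joint speeds; "joint_torque": joint torques, N m; "position": TCP position; "tcp_rot": TCP orientation; "wrist_force": force on the tool from outside, world axes, zero at the start; "torque": the same for the moment, N m; "grip_width": finger opening in mm.
Only numpy, scipy, OpenCV 4.12 (cv2) and the standard library are available. Lean on these libraries where they do the work, as an engineer would, in place of code of your own. Each camera call takes 0.05 s, during which the arm holds its last target. There are 200 camera calls.

## Working session

There is one attempt and no reset: what is moved stays moved. The work goes in short steps, Python scripts to look and compute and a shell command to move; the robot and the scene stay as the last step left them, time stands still between calls to the robot, and variables do not carry over. Pictures are saved under pics/ and viewed, about 8 in all and at most 12, crops included, and the job is handed in when it is done.

```bash
mkdir -p pics; cat > h.py <<'E'
from workcell import *
import numpy as np, cv2, json
def grab(n,name):
    s=read_state(); c=camera(n); c['state_R']=s['tcp_rot']; c['state_p']=s['position']
    np.save(f'{name}.npy',c,allow_pickle=True)
    cv2.imwrite(f'pics/{name}.png',c['pixels'][:,:,::-1]); return c
def load(name): return np.load(f'{name}.npy',allow_pickle=True).item()
def cw(c):
    if 'rvec' in c:
        R=cv2.Rodrigues(np.array(c['rvec'],float))[0]; t=np.array(c['tvec'],float).ravel()
        return R.T,-R.T@t
    T=np.array(c['T_tool_cam']);R=np.array(c['state_R']);p=np.array(c['state_p'])
    return R@T[:3,:3],R@T[:3,3]+p
def cloud(c):
    f=240/np.tan(np.radians(c['fovy']/2)); v,u=np.mgrid[:480,:640]; d=c['depth'].astype(float)
    P=np.dstack([(u-c['cx'])/f*d,(v-c['cy'])/f*d,d]); R,t=cw(c)
    W=P@R.T+t; W[d==0]=np.nan; return W
E
python3 - <<'E'
from h import *
for n in ('scene','top'):
    c=grab(n,n); print(n,c['fovy'],c['cx'],c['cy'],cw(c)[1])
s=read_state(); print(s)
E
```

```text
scene 47.774104048645434 318.0015374155765 240.14844482049332 [1853.66594963  382.66810503  988.88210607]
top 50.13125173511469 330.11241307578524 235.8987893988718 [ 383.60151175   17.64111405 1397.92101211]
{'time_s': 0.1, 'joint_pos': array([ 1.02272529e+00,  1.81472233e-01,  1.60785912e+00,  8.54286014e-06,
        1.35382463e+00, -2.06284911e-01]), 'joint_velocities': array([ 8.77844495e-05, -2.17288167e-03, -1.87703235e-03,  8.03096211e-05,
        2.02255075e-03, -8.59721753e-04]), 'joint_torque': array([-1.03742292e-03, -4.34813154e+01, -3.42694402e+01,  7.03313551e-02,
        3.40029399e-02, -4.53608436e-06]), 'position': array([192.44675448, 541.34221244, 237.92078463]), 'tcp_rot': array([[-8.21680590e-04,  3.35171548e-01,  9.42156759e-01],
       [-1.33000362e-03,  9.42155877e-01, -3.35172395e-01],
       [-9.99998778e-01, -1.52847656e-03, -3.28371823e-04]]), 'wrist_force': array([ 0.0186235 , -0.02935703, -0.42242765]), 'torque': array([-0.00096082, -0.02864873,  0.00735921]), 'grip_width': 87.95244230046451}
```

View pics/top.png

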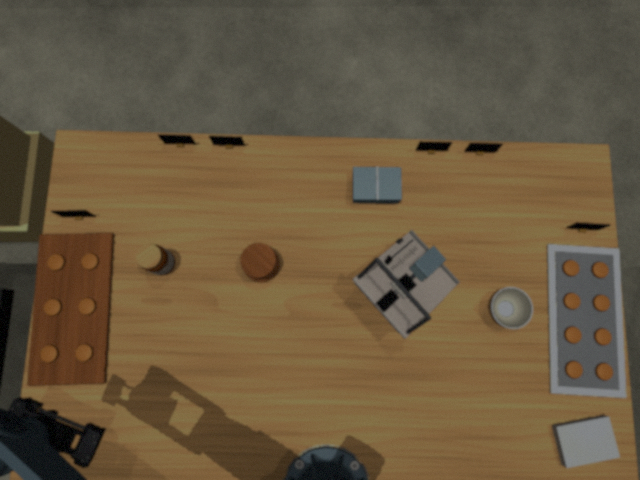

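View pics/scene.png

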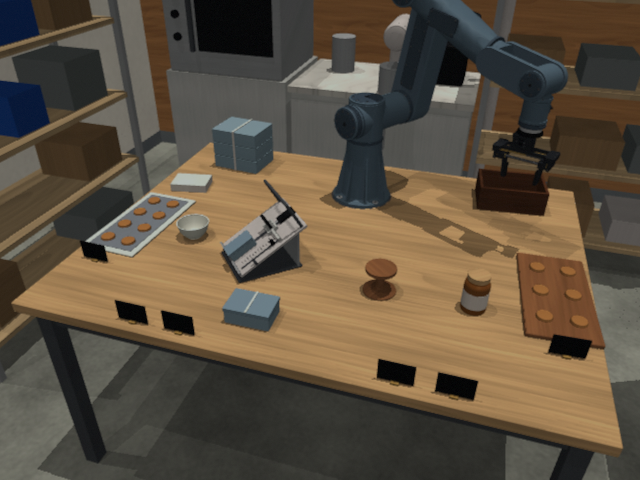

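```bash
python3 - <<'E'
from h import *
c=load('top'); W=cloud(c)
# stand
R=W[220:300,220:300].reshape(-1,3); m=(R[:,2]>75)&(R[:,2]<95); P=R[m]; print('stand',cv2.minEnclosingCircle(P[:,:2].astype(np.float32)),np.median(P[:,2]),m.sum())
for n,(a,b,e,f) in dict(jar=(235,285,130,185),bowl=(280,340,480,540),box=(155,210,340,410)).items():
    R=W[a:b,e:f].reshape(-1,3); P=R[R[:,2]>25]; print(n,cv2.minAreaRect(P[:,:2].astype(np.float32)),np.median(P[:,2]))
R=W[225:345,345:465].reshape(-1,3); R=R[R[:,2]>15]
best=(0,)
rng=np.random.default_rng(0)
for _ in range(3000):
    p=R[rng.choice(len(R),3,False)]; n=np.cross(p[1]-p[0],p[2]-p[0]); l=np.linalg.norm(n)
    if l<1: continue
    n/=l; n*=np.sign(n[2])
    if abs(n[2]-.866)>.03: continue
    k=(abs((R-p[0])@n)<2).sum()
    if k>best[0]: best=(k,n,p[0])
k,n,p0=best
for _ in range(5):
    I=R[abs((R-p0)@n)<2]; p0=I.mean(0); n=np.linalg.svd(I-p0)[2][2]; n*=np.sign(n[2])
yaw=np.arctan2(-n[1],-n[0]); print('plane',n,p0,len(I),np.degrees(np.arccos(n[2])),'yaw',np.degrees(yaw))
print(cv2.minAreaRect(R[:,:2].astype(np.float32)))
im=cv2.resize(c['pixels'][220:345,345:470,::-1],(800,600)[:1]*2,interpolation=cv2.INTER_CUBIC) if 0 else cv2.resize(c['pixels'][225:345,345:465,::-1],(600,600),interpolation=cv2.INTER_CUBIC)
cv2.imwrite('pics/tcrop.png',im)
E
```

```text
stand ((578.5076904296875, 188.25469970703125), 46.194766998291016) 85.60154451884819 984
jar ((575.0098266601562, 455.15679931640625), (66.78617095947266, 68.19136047363281), 19.134172439575195) 117.15830714726212
bowl ((471.52056884765625, -475.3634338378906), (106.4793701171875, 108.08150482177734), 1.123948574066162) 44.135975456692904
box ((803.12109375, -121.63652801513672), (96.15745544433594, 132.9110565185547), 0.09522920101881027) 53.60762590659192
plane [ 0.33612973 -0.36984064  0.8661609 ] [ 522.17838089 -191.56609903   99.5612145 ] 2679 29.984469553898812 yaw 132.2661359358215
((536.1957397460938, -199.7955780029297), (193.89361572265625, 234.56150817871094), 42.671146392822266)
```

View pics/tcrop.png

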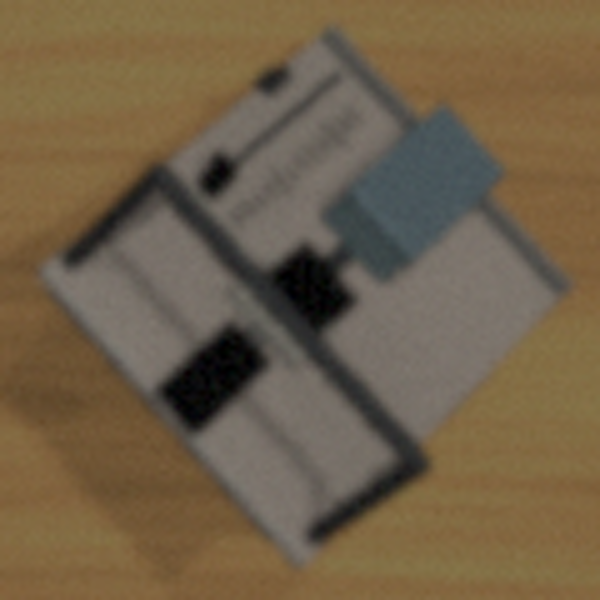

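```bash
cat >> h.py <<'E'
from scipy.spatial.transform import Rotation as Rot
try: T=json.load(open('tester.json'))
except Exception: T=dict(o=[0,0],yaw=0)
def axes(yaw=None):
    y=np.radians(T['yaw'] if yaw is None else yaw); u=np.array([np.cos(y),np.sin(y),0]); l=np.array([-np.sin(y),np.cos(y),0]); z=np.array([0,0,1.])
    us=.866025*u+.5*z; n=np.cross(us,l); return u,l,us,n
def bed(s,y,h):
    u,l,us,n=axes(); return np.array([*T['o'],0])+u*-100+np.array([0,0,30])+us*s+l*y+n*h
def plan(p,R=None):
    s=read_state(); C=np.array(s['tcp_rot']); d=C.T@(np.array(p)-s['position'])/100
    print('shift units',d.round(3),'rows@.35',np.linalg.norm(d)/.35)
    if R is not None:
        r=Rot.from_matrix(C.T@R).as_rotvec()/(np.pi/4); print('turn units (after shift)',r.round(3),'rows@.14',np.linalg.norm(r)/.14)
def toolR(x,y): return np.column_stack([x,y,np.cross(x,y)])
E
python3 - <<'E'
from h import *
c=load('top'); W=cloud(c)
yaw=132.27; u,l,us,n=axes(yaw)
p0=np.array([522.178,-191.566,99.561]); ox=p0@u-((p0[2]-30)/.57735-100)
R=W[225:345,345:465].reshape(-1,3); R=R[R[:,2]>20]; I=R[abs((R-p0)@n)<3]
b=(I@u-ox+100)/.866; lat=I@l; print('s range',np.percentile(b,[0,.5,99.5,100]),'lat',np.percentile(lat,[0,.5,99.5,100]))
oy=(np.percentile(lat,.3)+np.percentile(lat,99.7))/2
o=ox*u+oy*l; print('o',o); json.dump(dict(o=list(o[:2]),yaw=yaw),open('tester.json','w')); T.update(o=o[:2],yaw=yaw)
# tin
D=(R-bed(0,0,0)); t=np.c_[D@us,D@l,D@n]; m=(abs(t[:,2]-36)<4)&(t[:,0]<130); print('tin top',cv2.minAreaRect(t[m,:2].astype(np.float32)))
w=camera('wrist'); print(w['T_tool_cam'].round(3),w['fovy'])
plan(bed(110,-10,230),toolR(-n,-l)); print(bed(110,-10,230))
E
```

```text
s range [  2.76193791   5.60759249 253.32105115 256.54413823] lat [-357.57763483 -354.57744697 -166.9152807  -165.50741401]
o [ 538.13614323 -204.74115249   -0.        ]
tin top ((54.078834533691406, -0.3310565948486328), (97.66397094726562, 48.83979797363281), 0.924449622631073)
[[  -0.      -0.294    0.956 -146.387]
 [   1.       0.       0.      -0.235]
 [  -0.       0.956    0.294  -77.935]
 [   0.       0.       0.       1.   ]] 65.8612614607268
shift units [-0.455 -6.349  6.86 ] rows@.35 26.737207727456095
turn units (after shift) [0.611 0.653 0.165] rows@.14 6.494970908361101
[ 626.07426295 -286.61847619  284.18575   ]
```

```bash
for i in 1 2 3 4 5 6; do python3 -m handwheel '[[-1,-0.015,-0.212,0.229,0,0,0],[-1,-0.015,-0.212,0.229,0,0,0],[-1,-0.015,-0.212,0.229,0,0,0],[-1,-0.015,-0.212,0.229,0,0,0],[-1,-0.015,-0.212,0.229,0,0,0]]' | tail -c 400; done; python3 -c "
from h import *
u,l,us,n=axes();plan(bed(110,-10,230),toolR(-n,-l))"
```

```text
time_s: 0.57
position: [265.2, 402.1, 246.0]
tcp_rot: [[-0.0, 0.335, 0.942], [-0.0, 0.942, -0.335], [-1.0, -0.0, -0.0]]
wrist_force: [1.1, 0.6, 0.1]
grip_width: 88.2
time_s: 0.98
position: [337.6, 263.8, 253.7]
tcp_rot: [[0.0, 0.335, 0.942], [-0.0, 0.942, -0.335], [-1.0, -0.0, 0.0]]
wrist_force: [0.5, 0.6, 0.3]
grip_width: 87.9
time_s: 1.4
position: [410.0, 125.5, 261.2]
tcp_rot: [[0.0, 0.335, 0.942], [0.0, 0.942, -0.335], [-1.0, 0.0, 0.0]]
wrist_force: [1.4, 0.6, 0.5]
grip_width: 88.0
time_s: 1.82
position: [482.4, -12.8, 268.6]
tcp_rot: [[-0.0, 0.335, 0.942], [0.0, 0.942, -0.335], [-1.0, 0.0, -0.0]]
wrist_force: [0.7, 0.7, 0.2]
grip_width: 87.7
time_s: 2.23
position: [554.8, -150.9, 275.9]
tcp_rot: [[-0.001, 0.335, 0.942], [0.0, 0.942, -0.335], [-1.0, 0.0, -0.001]]
wrist_force: [-0.3, -0.6, -0.0]
grip_width: 88.1
time_s: 2.65
position: [627.1, -289.1, 283.1]
tcp_rot: [[-0.001, 0.335, 0.942], [0.001, 0.942, -0.335], [-1.0, 0.0, -0.001]]
wrist_force: [-0.5, 0.4, 0.1]
grip_width: 88.2
shift units [-0.01   0.02  -0.018] rows@.35 0.081604987375846
turn units (after shift) [0.611 0.652 0.164] rows@.14 6.486491045692013
```

```bash
for i in 1 2; do python3 -m handwheel '[[-1,0,0,0,0.061,0.065,0.0165],[-1,0,0,0,0.061,0.065,0.0165],[-1,0,0,0,0.061,0.065,0.0165],[-1,0,0,0,0.061,0.065,0.0165],[-1,0,0,0,0.061,0.065,0.0165]]' | tail -c 400; done; python3 -m handwheel '[[-1,0,0,0,0,0,0],[-1,0,0,0,0,0,0],[-1,0,0,0,0,0,0],[-1,0,0,0,0,0,0],[-1,0,0,0,0,0,0]]'; python3 -c "
from h import *
u,l,us,n=axes();plan(bed(110,-10,230),toolR(-n,-l)); print(read_state()['joint_pos'])
c=grab('wrist','w1'); W=cloud(c).reshape(-1,3); D=W-bed(0,0,0); t=np.c_[D@us,D@l,D@n]; np.save('t1.npy',t.reshape(480,640,3))
m=(abs(t[:,2])<4)&(t[:,0]>30)&(t[:,0]<180)&(abs(t[:,1])<110)
A=np.c_[t[m,:2],np.ones(m.sum())]; k=np.linalg.lstsq(A,t[m,2],rcond=None)[0]; print('bed plane resid',k, 's',np.nanpercentile(t[m,1],[0.2,99.8]))
m=(abs(t[:,2]-36)<5)&(t[:,0]<130)&(abs(t[:,1])<40); print('tin',cv2.minAreaRect(t[m,:2].astype(np.float32)),np.median(t[m,2]))
"
```

```text
time_s: 3.07
position: [626.8, -287.7, 283.3]
tcp_rot: [[-0.199, 0.556, 0.807], [0.172, 0.831, -0.53], [-0.965, 0.033, -0.261]]
wrist_force: [0.4, 0.0, 0.1]
grip_width: 87.9
time_s: 3.48
position: [626.8, -287.6, 283.2]
tcp_rot: [[-0.336, 0.741, 0.581], [0.372, 0.671, -0.641], [-0.865, 0.001, -0.501]]
wrist_force: [-0.1, 0.5, 0.3]
grip_width: 88.0
time_s: 3.9
position: [626.9, -287.3, 284.7]
tcp_rot: [[-0.333, 0.739, 0.586], [0.368, 0.674, -0.641], [-0.868, 0.002, -0.497]]
wrist_force: [0.8, 0.3, 0.8]
grip_width: 88.3
shift units [ 0.01  -0.002 -0.007] rows@.35 0.0347490294412676
turn units (after shift) [ 0.003  0.005 -0.001] rows@.14 0.0439218850103972
[-0.64463946  0.78168865  0.75778668  0.10989148  2.11120939 -1.35254555]
bed plane resid [ 3.66503847e-04  1.32761587e-03 -1.90031999e+00] s [-94.16209604  94.48233579]
tin ((-15.966201782226562, -0.03556060791015625), (79.9088363647461, 236.0922088623047), 89.99895477294922) 34.05002178949399
```

View pics/w1.png

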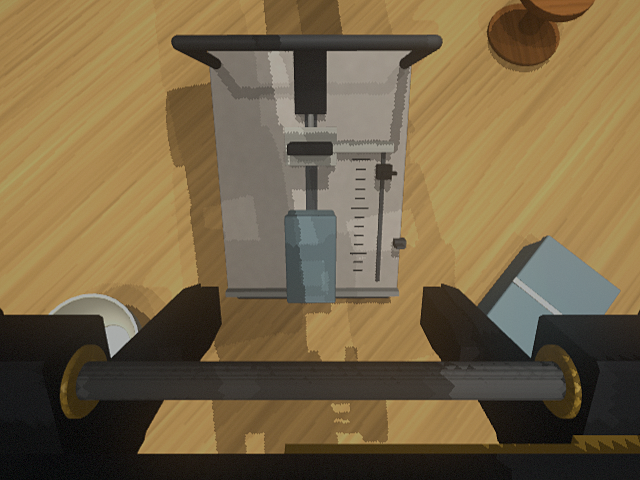

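```bash
python3 - <<'E'
from h import *
t=np.load('t1.npy'); c=load('w1')
def reg(name,a,b,e,f,h0,h1):
    P=t[a:b,e:f].reshape(-1,3); P=P[(P[:,2]>h0)&(P[:,2]<h1)]; print(name,len(P),'s',np.percentile(P[:,0],[1,50,99]).round(1),'y',np.percentile(P[:,1],[1,50,99]).round(1),'h',np.percentile(P[:,2],[1,50,99]).round(1))
reg('tin',205,305,275,345,29,45); P=t[205:305,275:345].reshape(-1,3); P=P[(P[:,2]>31)&(P[:,2]<42)]; print(cv2.minAreaRect(P[:,:2].astype(np.float32)))
reg('paddle',135,170,280,345,42,60)
reg('pointer',155,185,370,402,8,40); reg('pointer fin',155,185,370,402,18,40)
reg('clip',230,255,385,412,5,40);reg('clipfin',230,255,385,412,16,40)
im=cv2.resize(c['pixels'][130:270,330:430,::-1],(560,784)[:0] or (420,588),interpolation=cv2.INTER_CUBIC); cv2.imwrite('pics/w1c.png',im)
np.set_printoptions(linewidth=250)
print('ptr h');print(t[162:182:2,374:400:2,2].round(0));print(t[162:182:2,374:400:2,0].round(0))
print('clip h');print(t[234:254:2,388:412:2,2].round(0));print(t[234:254:2,388:412:2,0].round(0))
E
```

```text
tin 4411 s [ 11.2  59.  101.5] y [-24.    0.6  24.7] h [31.3 33.9 35.6]
((55.905616760253906, 0.43801116943359375), (92.15554809570312, 50.027889251708984), 0.2756292521953583)
paddle 547 s [160.3 164.7 169.6] y [-19.2  -0.1  19.7] h [45.5 47.9 49.8]
pointer 245 s [134.5 141.9 147.8] y [-80.9 -71.4 -64.7] h [ 8.5 13.  23.8]
pointer fin 60 s [139.6 141.3 142.4] y [-81.2 -74.3 -67.7] h [18.4 22.5 24. ]
clip 104 s [61.9 66.5 69.7] y [-98.8 -91.8 -86.9] h [ 6.   9.4 19.7]
clipfin 28 s [63.9 65.4 66.8] y [-94.8 -91.4 -87.3] h [16.1 18.5 20.2]
ptr h
[[-2. -3. -1. -1.  2.  1. -3. -3. -3. -2. -4. -2. -3.]
 [-3.  2.  9.  7. 10.  9.  9.  8.  9. -3. -3. -1. -2.]
 [-3.  2. 13. 12. 13. 13. 13. 14. 13. 13. -2. -4. -2.]
 [-2.  3. 13. 12. 14. 12. 12. 13. 13. -3. -1. -1. -2.]
 [-2.  3. 12. 12. 14. 12. 11. 13. 13. -1. -1. -2. -2.]
 [-3.  2. 13. 12. 22. 22. 23. 23. 23. 24. 22. 22. -2.]
 [-3.  3. 12. 12. 23. 23. 23. 23. 23. 23. 23. 23. -4.]
 [-3.  6. 13. 14. 13. 13. 13. 13. 13. -3. -2. -2. -1.]
 [-3. -4. 13. 13. 13. 11. 13. 12. 13. -2. -3. -1. -3.]
 [-2. -3. -2.  1.  2.  1. -2. -2. -3. -2. -3. -1. -2.]]
[... 1130 characters left out ...]
 [ -2.  -1.  -3.  -3.  -2.  19.  18.  19.  19. -56. -55. -56.]
 [ -1.  -3.  -2.  -2.  -2.  -2. -55. -55. -53. -55. -55. -52.]
 [ -2.  -3.  -2.  -1.  -2.  -4. -53. -53. -54. -52. -54. -54.]]
[[73. 73. 73. 72. 73. 73. 72. 54. 54. 53. 53. 53.]
 [71. 71. 70. 70. 70. 71. 52. 52. 52. 51. 52. 52.]
 [68. 68. 69. 69. 69. 69. 69. 69. 69. 49. 49. 50.]
 [66. 66. 66. 68. 69. 69. 70. 69. 69. 69. 47. 47.]
 [64. 64. 64. 66. 67. 67. 67. 67. 68. 67. 45. 45.]
 [61. 61. 61. 64. 66. 66. 66. 67. 65. 43. 43. 43.]
 [59. 59. 59. 62. 65. 66. 66. 66. 67. 41. 41. 40.]
 [57. 58. 57. 57. 57. 64. 64. 64. 64. 38. 39. 39.]
 [55. 55. 55. 55. 55. 55. 36. 36. 37. 36. 36. 37.]
 [53. 52. 52. 53. 52. 52. 34. 34. 34. 35. 34. 34.]]
```

View pics/w1c.png

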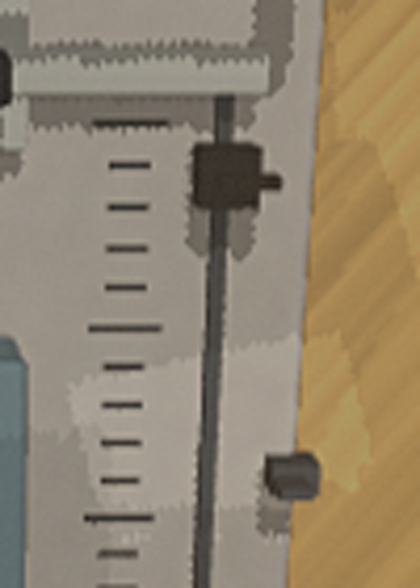

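```bash
python3 - <<'E'
from h import *
u,l,us,n=axes(); o=np.array([*T['o'],0])+4.8*u+0.2*l; T['o']=list(o[:2]); json.dump(T,open('tester.json','w')); print(o)
plan(bed(52,0.2,60),toolR(-n,-l)); plan(bed(52,.2,5))
E
```

```text
[ 534.75954582 -201.32375728    0.        ]
shift units [ 1.735 -0.109  0.524] rows@.35 5.1892140170954075
turn units (after shift) [ 0.003  0.005 -0.001] rows@.14 0.04181633613055636
shift units [ 2.285 -0.109  0.522] rows@.35 6.705515683412278
```

```bash
python3 -m handwheel '[[-1,0.2,-0.022,0.105,0,0,0],[-1,0.3,-0.022,0.105,0,0,0],[-1,0.3,-0.022,0.105,0,0,0],[-1,0.3,-0.022,0.105,0,0,0],[-1,0.3,-0.022,0.105,0,0,0]]'; python3 -m handwheel '[[-1,0.2,0,0,0,0,0],[-1,0.1,0,0,0,0,0],[-1,0.05,0,0,0,0,0],[-1,0,0,0,0,0,0],[-1,0,0,0,0,0,0]]';python3 -c "
from h import *
u,l,us,n=axes();plan(bed(52,0.2,5),toolR(-n,-l))
c=grab('wrist','w2')"
```

```text
time_s: 4.37
position: [602.4, -276.7, 135.6]
tcp_rot: [[-0.333, 0.739, 0.585], [0.368, 0.674, -0.641], [-0.868, 0.002, -0.497]]
wrist_force: [0.5, -0.6, -1.2]
grip_width: 88.1
time_s: 4.78
position: [591.9, -264.7, 107.6]
tcp_rot: [[-0.332, 0.739, 0.586], [0.368, 0.673, -0.641], [-0.869, 0.002, -0.496]]
wrist_force: [-0.8, 0.2, 0.9]
grip_width: 87.9
shift units [ 0.549  0.001 -0.007] rows@.35 1.5676888196665844
turn units (after shift) [ 0.002  0.006 -0.002] rows@.14 0.05059095817772392
```

View pics/w2.png

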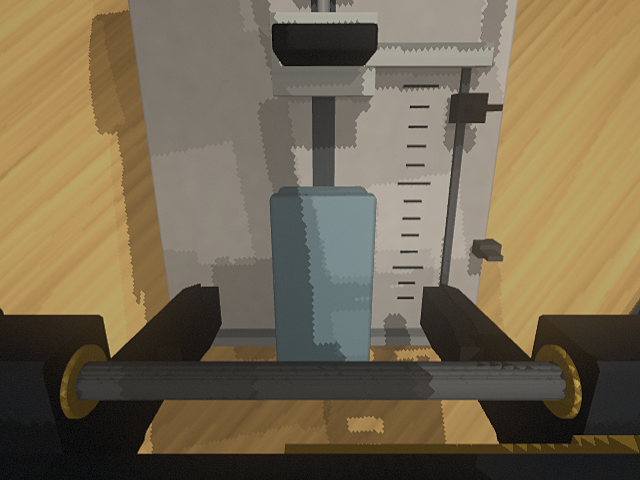

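```bash
python3 -m handwheel '[[-1,0.2,0,0,0,0,0],[-1,0.2,0,0,0,0,0],[-1,0.1,0,0,0,0,0],[-1,0.05,0,0,0,0,0],[-1,0,0,0,0,0,0]]'; python3 -m handwheel '[[1,0,0,0,0,0,0],[1,0,0,0,0,0,0],[1,0,0,0,0,0,0],[1,0,0,0,0,0,0],[1,0,0,0,0,0,0]]';python3 -m handwheel '[[1,0,0,0,0,0,0],[1,0,0,0,0,0,0],[1,0,0,0,0,0,0],[1,0,0,0,0,0,0],[1,0,0,0,0,0,0]]';python3 -c "
from h import *
u,l,us,n=axes();plan(bed(52,0.2,5),toolR(-n,-l))
c=load('w2'); D=cloud(c)-bed(0,0,0); t=D@np.c_[us,l,n]
P=t[85:130,445:510].reshape(-1,3);P=P[(P[:,2]>19)&(P[:,2]<29)];print('ptr',len(P),np.percentile(P,[2,50,98],axis=0))
P=t[230:270,465:510].reshape(-1,3);P=P[(P[:,2]>14.5)&(P[:,2]<29)];print('clip',len(P),np.percentile(P,[2,50,98],axis=0))
P=t[20:60,275:375].reshape(-1,3);P=P[(P[:,2]>44)&(P[:,2]<56)];print('paddle',len(P),np.percentile(P,[2,50,98],axis=0))
"
```

```text
time_s: 5.25
position: [572.3, -243.6, 58.0]
tcp_rot: [[-0.335, 0.74, 0.584], [0.37, 0.673, -0.64], [-0.867, 0.002, -0.499]]
wrist_force: [-0.6, -0.4, 0.9]
grip_width: 88.1
time_s: 5.67
position: [572.8, -244.1, 58.6]
tcp_rot: [[-0.333, 0.74, 0.584], [0.369, 0.673, -0.641], [-0.867, 0.002, -0.497]]
wrist_force: [-0.4, 0.2, 0.2]
grip_width: 56.9
time_s: 6.08
position: [572.8, -243.8, 58.3]
tcp_rot: [[-0.334, 0.74, 0.584], [0.369, 0.673, -0.641], [-0.867, 0.002, -0.498]]
wrist_force: [2.4, 0.4, 1.4]
grip_width: 48.0
shift units [-0.02   0.002 -0.006] rows@.35 0.05941941265546585
turn units (after shift) [ 0.002  0.003 -0.002] rows@.14 0.030686464159025203
ptr 249 [[134.81224405 -81.75833913  19.92430736]
 [136.13455653 -73.92705847  25.16447425]
 [137.47297497 -67.76882524  26.57421033]]
clip 167 [[ 59.40763375 -95.0707427   14.84110816]
 [ 61.70704684 -90.39691937  20.36932211]
 [ 62.55746157 -87.08682124  22.23505839]]
paddle 3123 [[155.01956965 -17.94588105  45.62928731]
 [159.46304412   0.21353574  50.39288483]
 [164.56585842  18.05858888  51.90529415]]
```

```bash
python3 -m handwheel '[[1,-0.05,0,0,0,0,0],[1,-0.15,0,0,0,0,0],[1,-0.25,0,0,0,0,0],[1,-0.3,0,0,0,0,0],[1,-0.3,0,0,0,0,0]]'; python3 -m handwheel '[[1,-0.3,0,0,0,0,0],[1,-0.3,0,0,0,0,0],[1,-0.3,0,0,0,0,0],[1,-0.2,0,0,0,0,0],[1,-0.1,0,0,0,0,0]]'; python3 -m handwheel '[[1,0,0,0,0,-0.08,0],[1,0,0,0,0,-0.08,0],[1,0,0,0,0,-0.08,0],[1,0,0,0,0,-0.08,0],[1,0,0,0,0,-0.08,0]]'; python3 -m handwheel '[[1,0,0,0,0,-0.08,0],[1,0,0,0,0,-0.08,0],[1,0,0,0,0,-0.08,0],[1,0,0,0,0,-0.06,0],[1,0,0,0,0,-0.04,0]]'; python3 -c "
from h import *
u,l,us,n=axes();R=toolR(np.array([0,0,-1.]),-l); print(read_state()['joint_pos']);plan([578.5,188.3,320],R)"
```

```text
time_s: 6.5
position: [607.1, -282.6, 149.2]
tcp_rot: [[-0.336, 0.74, 0.583], [0.37, 0.673, -0.64], [-0.866, 0.001, -0.5]]
wrist_force: [-0.1, -0.3, -2.2]
grip_width: 47.5
time_s: 6.92
position: [648.4, -328.5, 256.1]
tcp_rot: [[-0.332, 0.74, 0.585], [0.367, 0.672, -0.643], [-0.869, 0.002, -0.495]]
wrist_force: [1.6, -0.4, -1.7]
grip_width: 47.9
time_s: 7.33
position: [647.2, -327.1, 252.7]
tcp_rot: [[-0.137, 0.74, 0.659], [0.152, 0.673, -0.724], [-0.979, 0.001, -0.204]]
wrist_force: [-0.1, -0.4, -1.9]
grip_width: 47.9
time_s: 7.75
position: [646.9, -326.3, 253.0]
tcp_rot: [[0.041, 0.74, 0.672], [-0.044, 0.673, -0.738], [-0.998, 0.001, 0.06]]
wrist_force: [0.3, -0.4, -1.7]
grip_width: 47.6
[-0.62553768  0.46134153  1.22033248 -0.01160991  1.40053716 -1.36233218]
shift units [-0.924  2.959 -4.218] rows@.35 14.955194011489429
turn units (after shift) [ 0.001  0.077 -0.001] rows@.14 0.5501058762436707
```

```bash
python3 -m handwheel '[[1,0,0,0,0,0.077,0],[1,-0.15,0,0,0,0,0],[1,-0.2,0,0,0,0,0],[1,-0.2,0,0,0,0,0],[1,-0.12,0,0,0,0,0]]'; for i in 1 2 3; do python3 -m handwheel '[[1,0,0.197,-0.284,0,0,0],[1,0,0.197,-0.284,0,0,0],[1,0,0.197,-0.284,0,0,0],[1,0,0.197,-0.284,0,0,0],[1,0,0.197,-0.284,0,0,0]]';done;python3 -m handwheel '[[1,0,0,0,0,0,0],[1,0,0,0,0,0,0],[1,0,0,0,0,0,0],[1,0,0,0,0,0,0],[1,0,0,0,0,0,0]]'; python3 -c "
from h import *
u,l,us,n=axes();R=toolR(np.array([0,0,-1.]),-l);plan([578.5,188.3,130],R)
c=grab('wrist','w3'); W=cloud(c); m=(abs(W[...,2]-85)<5)&(abs(W[...,0]-578)<70)&(abs(W[...,1]-188)<70)
print(m.sum(),cv2.minEnclosingCircle(W[m][:,:2].astype(np.float32)),np.median(W[m][:,2]))
s=read_state(); d=W-s['position']; t=d@np.array(s['tcp_rot']); q=(abs(t[...,1])<40)&(abs(t[...,0])<45)&(abs(t[...,2])<60)
P=t[q]; print('near tool (tin) x,y,z pct',np.percentile(P,[1,10,50,90,99],axis=0).round(1))"
```

```text
time_s: 8.17
position: [647.6, -327.4, 322.0]
tcp_rot: [[0.001, 0.74, 0.673], [0.001, 0.673, -0.74], [-1.0, 0.001, -0.0]]
wrist_force: [1.0, 0.1, -1.6]
grip_width: 47.7
time_s: 8.58
position: [624.0, -154.3, 319.9]
tcp_rot: [[-0.001, 0.74, 0.673], [0.002, 0.673, -0.74], [-1.0, 0.001, -0.002]]
wrist_force: [0.2, -0.5, -2.6]
grip_width: 47.7
time_s: 9.0
position: [601.3, 17.1, 320.4]
tcp_rot: [[-0.0, 0.74, 0.673], [0.002, 0.673, -0.74], [-1.0, 0.001, -0.002]]
wrist_force: [1.2, 0.1, -3.2]
grip_width: 47.7
time_s: 9.42
position: [578.6, 188.4, 320.7]
tcp_rot: [[-0.0, 0.74, 0.673], [0.001, 0.673, -0.74], [-1.0, 0.001, -0.001]]
wrist_force: [-0.1, 0.5, -2.7]
grip_width: 47.6
time_s: 9.83
position: [579.8, 185.5, 320.9]
tcp_rot: [[0.0, 0.741, 0.672], [0.001, 0.672, -0.741], [-1.0, 0.001, -0.001]]
wrist_force: [-0.0, -0.4, -2.5]
grip_width: 47.6
shift units [ 1.909  0.007 -0.028] rows@.35 5.45469423374649
turn units (after shift) [-0.002 -0.001 -0.002] rows@.14 0.01879795035037054
4447 ((575.3370971679688, 191.7817840576172), 45.94325256347656) 85.19691102652985
near tool (tin) x,y,z pct [[-44.4 -37.5 -45.6]
 [-35.  -23.7 -44.1]
 [-33.9  -0.8 -13.7]
 [-26.6  22.   27.6]
 [ -4.8  36.1  38.1]]
```

View pics/w3.png

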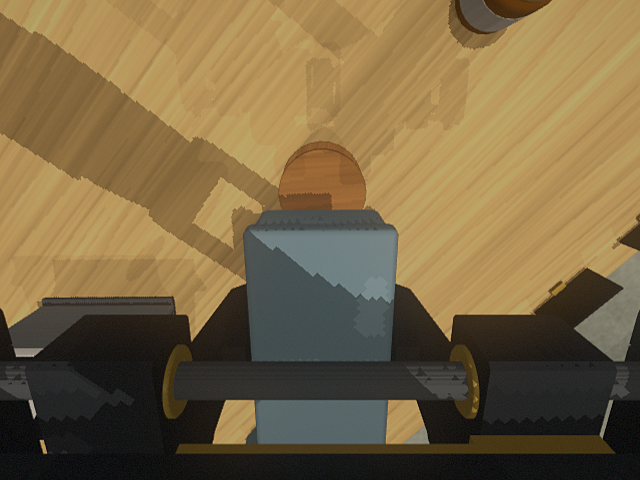

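```bash
python3 -c "
from h import *
c=load('w3'); W=cloud(c); t=(W-c['state_p'])@np.array(c['state_R']); P=t[240:352,258:390].reshape(-1,3); P=P[abs(P[:,0]-np.median(P[:,0]))<5]
k=np.linalg.lstsq(np.c_[P[:,1:],np.ones(len(P))],P[:,0],rcond=None)[0]; print('top x=',k,'z',P[:,2].min(),P[:,2].max())
P=t[225:352,250:395].reshape(-1,3);P=P[abs(P[:,0]+33)<6];print(np.percentile(P,[1,50,99],axis=0))
"
```

```text
Traceback (most recent call last):
ValueError: zero-size array to reduction operation minimum which has no identity
```

```bash
python3 -c "
from h import *
c=load('w3'); W=cloud(c); t=(W-c['state_p'])@np.array(c['state_R']); P=t[226:352,250:395].reshape(-1,3); P=P[np.isfinite(P[:,0])];print(len(P)); P=P[abs(P[:,0]-np.median(P[:,0]))<4]
k=np.linalg.lstsq(np.c_[P[:,1:],np.ones(len(P))],P[:,0],rcond=None)[0]; print('top x=',k,'z',P[:,2].min(),P[:,2].max(),np.median(P[:,0]))
"
```

```text
18189
top x= [ 5.18823540e-03 -5.34693965e-03 -3.42204405e+01] z -46.03627554703677 0.36217558535266436 -34.142161699257535
```

```bash
python3 -m handwheel '[[1,0.2,0,-0.044,0,0,0],[1,0.35,0.008,0,0,0,0],[1,0.35,0,0,0,0,0],[1,0.35,0,0,0,0,0],[1,0.35,0,0,0,0,0]]'; python3 -m handwheel '[[1,0.3,0,0,0,0,0],[1,0.15,0,0,0,0,0],[1,0.1,0,0,0,0,0],[1,0.05,0,0,0,0,0],[1,0,0,0,0,0,0]]'; python3 -m handwheel '[[1,0.03,0,0,0,0,0],[1,0,0,0,0,0,0],[1,0.02,0,0,0,0,0],[1,0,0,0,0,0,0],[1,0,0,0,0,0,0]]'
```

```text
time_s: 10.3
position: [577.5, 190.0, 159.9]
tcp_rot: [[0.002, 0.741, 0.672], [0.002, 0.672, -0.741], [-1.0, 0.002, -0.0]]
wrist_force: [1.0, 0.8, -2.8]
grip_width: 47.8
time_s: 10.72
position: [577.4, 190.6, 100.6]
tcp_rot: [[-0.0, 0.74, 0.672], [0.002, 0.672, -0.74], [-1.0, 0.001, -0.001]]
wrist_force: [0.2, 0.3, -2.4]
grip_width: 48.0
time_s: 11.13
position: [577.6, 191.2, 96.7]
tcp_rot: [[0.002, 0.74, 0.673], [0.002, 0.673, -0.74], [-1.0, 0.002, -0.0]]
wrist_force: [-0.7, 0.3, -1.4]
grip_width: 47.5
```

```bash
for i in 1 2 3 4 ; do python3 -m handwheel '[[1,0.01,0,0,0,0,0],[1,0.01,0,0,0,0,0],[1,0,0,0,0,0,0],[1,0,0,0,0,0,0],[1,0,0,0,0,0,0]]' | grep -E 'posi|force'; done
```

```text
position: [577.3, 191.1, 94.0]
wrist_force: [0.4, -0.1, -1.9]
position: [577.3, 191.1, 92.0]
wrist_force: [-0.5, 0.4, -1.6]
position: [577.3, 191.1, 90.0]
wrist_force: [-0.5, -0.8, -2.7]
position: [577.3, 191.1, 88.0]
wrist_force: [0.0, -0.2, -2.3]
```

```bash
for i in 1 2 3 ; do python3 -m handwheel '[[1,0.01,0,0,0,0,0],[1,0,0,0,0,0,0],[1,0,0,0,0,0,0],[1,0,0,0,0,0,0],[1,0,0,0,0,0,0]]' | grep -E 'posi|force'; done
```

```text
position: [577.5, 191.2, 87.2]
wrist_force: [-0.4, 1.1, 0.0]
position: [577.5, 191.2, 87.2]
wrist_force: [-4.1, -1.1, 6.0]
position: [577.7, 191.2, 87.2]
wrist_force: [-6.9, -1.1, 13.4]
```

```bash
python3 -m handwheel '[[1,-0.02,0,0,0,0,0],[1,0,0,0,0,0,0],[1,0,0,0,0,0,0],[0,0,0,0,0,0,0],[-1,0,0,0,0,0,0]]';python3 -m handwheel '[[-1,0,0,0,0,0,0],[-1,0,0,0,0,0,0],[-1,0,0,0,0,0,0],[-1,0,0,0,0,0,0],[-1,-0.05,0,0,0,0,0]]'; python3 -m handwheel '[[-1,-0.1,0,0,0,0,0],[-1,-0.2,0,0,0,0,0],[-1,-0.3,0,0,0,0,0],[-1,-0.35,0,0,0,0,0],[-1,-0.35,0,0,0,0,0]]';python3 -m handwheel '[[-1,-0.35,0,0,0,0,0],[-1,-0.3,0,0,0,0,0],[-1,-0.2,0,0,0,0,0],[-1,-0.1,0,0,0,0,0],[-1,0,0,0,0,0,0]]'; python3 -c "
from h import *
c=grab('top','top2'); W=cloud(c)
R=W[220:300,220:300].reshape(-1,3)
for a,b in ((75,95),(113,130)):
    P=R[(R[:,2]>a)&(R[:,2]<b)]; print(len(P),cv2.minAreaRect(P[:,:2].astype(np.float32)),cv2.minEnclosingCircle(P[:,:2].astype(np.float32)),np.percentile(P[:,2],[5,50,95]) if len(P) else 0)
grab('scene','scene2')"
```

```text
time_s: 14.47
position: [577.4, 191.1, 87.0]
tcp_rot: [[0.001, 0.74, 0.673], [0.002, 0.673, -0.74], [-1.0, 0.002, -0.001]]
wrist_force: [0.5, 0.4, 0.9]
grip_width: 52.3
time_s: 14.88
position: [576.5, 191.0, 91.1]
tcp_rot: [[-0.001, 0.74, 0.673], [0.002, 0.673, -0.74], [-1.0, 0.0, -0.002]]
wrist_force: [-0.6, 0.0, 0.8]
grip_width: 86.1
time_s: 15.3
position: [576.8, 190.9, 224.1]
tcp_rot: [[0.0, 0.74, 0.673], [0.002, 0.673, -0.74], [-1.0, 0.001, -0.001]]
wrist_force: [0.7, -0.8, 0.5]
grip_width: 88.3
time_s: 15.72
position: [578.3, 190.9, 320.8]
tcp_rot: [[0.007, 0.74, 0.673], [0.003, 0.673, -0.74], [-1.0, 0.007, 0.003]]
wrist_force: [1.1, 0.7, -0.4]
grip_width: 87.9
58 ((548.6962890625, 159.38729858398438), (9.140185356140137, 46.970787048339844), 43.227195739746094) ((550.986083984375, 161.53958129882812), 23.486366271972656) [78.45231678 85.55686741 90.03909231]
66 ((581.3919677734375, 189.16770935058594), (45.03975296020508, 91.88241577148438), 42.054866790771484) ((579.984375, 187.89788818359375), 50.35830307006836) [117.15482209 121.41828145 124.88656787]
```

```bash
python3 -c "
from h import *
a=load('top2')['pixels'][180:340,180:340,::-1]; b=load('scene2')['pixels'][190:350,300:460,::-1]
cv2.imwrite('pics/place.png',cv2.resize(np.hstack([a,b]),(800,400),interpolation=cv2.INTER_CUBIC))"
```

```text
(no output)
```

View pics/place.png

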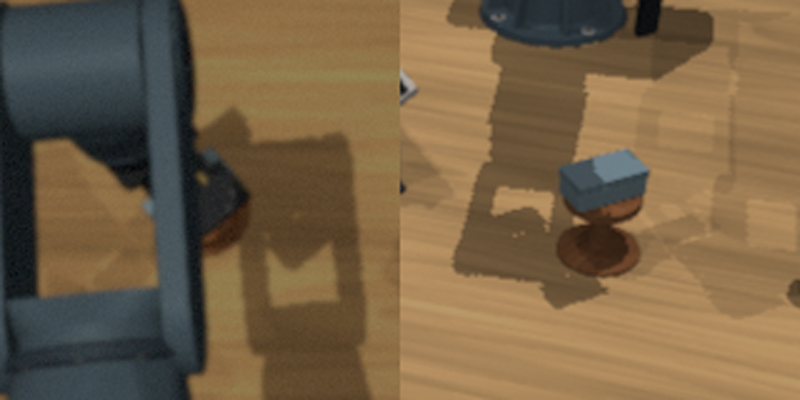

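```bash
python3 -c "
from h import *
u,l,us,n=axes();p=bed(160,0,170);print(p);plan(p,toolR(-n,-l))"
```

```text
[ 565.99356735 -235.68562561  257.22425   ]
shift units [ 0.584 -2.949  3.082] rows@.35 12.30201368958329
turn units (after shift) [ 0.001  0.665 -0.001] rows@.14 4.750232697543659
```

```bash
for i in 1 2 3; do python3 -m handwheel '[[-0.4,0,-0.197,0.2055,0,0,0],[-0.4,0,-0.197,0.2055,0,0,0],[-0.4,0,-0.197,0.2055,0,0,0],[-0.4,0,-0.197,0.2055,0,0,0],[-0.4,0,-0.197,0.2055,0,0,0]]' | grep pos;done;python3 -m handwheel '[[-0.4,0.2,0,0,0,0,0],[-0.4,0.2,0,0,0,0,0],[-0.4,0.18,0,0,0,0,0],[-0.4,0,0,0,0,0.06,0],[-0.4,0,0,0,0,0.11,0]]'; python3 -m handwheel '[[-0.4,0,0,0,0,0.12,0],[-0.4,0,0,0,0,0.12,0],[-0.4,0,0,0,0,0.12,0],[-0.4,0,0,0,0,0.1,0],[-0.4,0,0,0,0,0.035,0]]';python3 -m handwheel '[[-0.4,0,0,0,0,0,0],[-0.4,0,0,0,0,0,0],[-0.4,0,0,0,0,0,0],[-0.4,0,0,0,0,0,0],[-0.4,0,0,0,0,0,0]]'; python3 -c "
from h import *
u,l,us,n=axes();plan(bed(160,0,21),toolR(-n,-l))
c=grab('wrist','w4'); D=cloud(c)-bed(0,0,0); t=D@np.c_[us,l,n]; np.save('t4.npy',t)
c=grab('top','top3'); W=cloud(c)
R=W[220:300,220:300].reshape(-1,3)
for a,b in ((75,95),(113,130)):
    P=R[(R[:,2]>a)&(R[:,2]<b)]; print(len(P),cv2.minAreaRect(P[:,:2].astype(np.float32)),np.percentile(P[:,2],[5,50,95]) if len(P) else 0)
"
```

```text
position: [572.1, 47.4, 314.0]
position: [568.5, -94.8, 313.8]
position: [564.9, -237.0, 313.4]
time_s: 17.48
position: [563.7, -233.7, 254.6]
tcp_rot: [[-0.096, 0.739, 0.667], [0.106, 0.674, -0.731], [-0.99, 0.0, -0.143]]
wrist_force: [0.6, -0.2, 0.7]
grip_width: 61.2
time_s: 17.9
position: [565.0, -236.2, 253.9]
tcp_rot: [[-0.342, 0.741, 0.579], [0.377, 0.672, -0.637], [-0.861, 0.0, -0.509]]
wrist_force: [0.7, -0.9, -0.9]
grip_width: 61.6
time_s: 18.32
position: [566.0, -235.6, 258.9]
tcp_rot: [[-0.334, 0.739, 0.584], [0.37, 0.673, -0.64], [-0.867, 0.002, -0.498]]
wrist_force: [-0.2, -0.0, -0.2]
grip_width: 61.6
shift units [ 1.504 -0.002  0.006] rows@.35 4.298272387285504
turn units (after shift) [ 0.002  0.002 -0.002] rows@.14 0.024777818424516873
297 ((574.4937744140625, 190.50726318359375), (90.68833923339844, 83.16443634033203), 58.448265075683594) [80.1100534  85.56571459 90.5445874 ]
736 ((579.5263671875, 187.62136840820312), (51.32720184326172, 91.97916412353516), 42.720848083496094) [117.10060803 121.52996504 126.21371944]
```

View pics/w4.png

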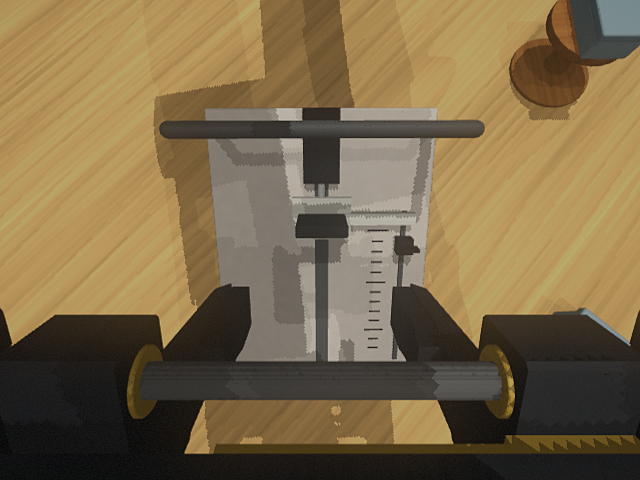

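```bash
python3 -m handwheel '[[-0.4,0.2,0,0,0,0,0],[-0.4,0.25,0,0,0,0,0],[-0.4,0.25,0,0,0,0,0],[-0.4,0.2,0,0,0,0,0],[-0.4,0.1,0,0,0,0,0]]';python3 -m handwheel '[[-0.4,0.15,0,0,0,0,0],[-0.4,0.15,0,0,0,0,0],[-0.4,0.1,0,0,0,0,0],[-0.4,0.07,0,0,0,0,0],[-0.4,0,0,0,0,0,0]]'; python3 -c "
from h import *
u,l,us,n=axes();plan(bed(160,0,21),toolR(-n,-l))
c=grab('wrist','w5'); D=cloud(c)-bed(0,0,0); t=D@np.c_[us,l,n]; np.save('t5.npy',t)"
```

```text
time_s: 18.83
position: [531.0, -197.4, 169.8]
tcp_rot: [[-0.337, 0.739, 0.583], [0.372, 0.673, -0.639], [-0.865, 0.001, -0.502]]
wrist_force: [-0.2, 0.1, 0.3]
grip_width: 61.7
time_s: 19.25
position: [516.2, -181.0, 130.3]
tcp_rot: [[-0.336, 0.74, 0.583], [0.371, 0.673, -0.64], [-0.866, 0.001, -0.501]]
wrist_force: [0.1, -1.1, 0.0]
grip_width: 62.1
shift units [0.02  0.    0.006] rows@.35 0.06091211912780136
turn units (after shift) [ 0.002 -0.001 -0.001] rows@.14 0.016735075960561417
```

View pics/w5.png

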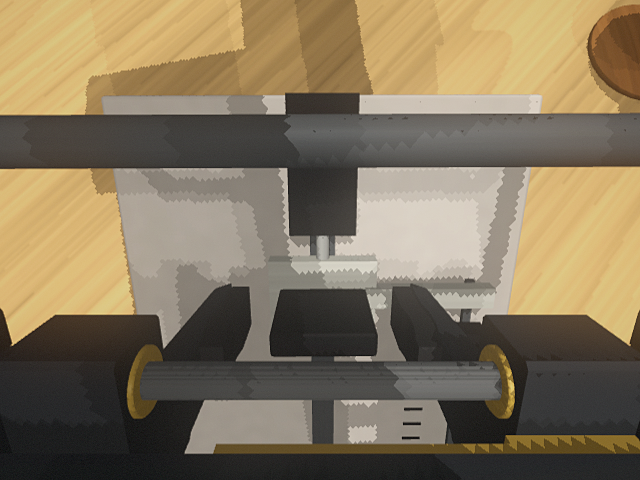

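```bash
for i in 1 2; do python3 -m handwheel '[[1,0,0,0,0,0,0],[1,0,0,0,0,0,0],[1,0,0,0,0,0,0],[1,0,0,0,0,0,0],[1,0,0,0,0,0,0]]' | grep -E 'pos|force|grip'; done; python3 -c "
from h import *
u,l,us,n=axes()
for nm,off in (('w1',0),('w2',0)):
    c=load(nm); t=(cloud(c)-bed(0,0,0))@np.c_[us,l,n]
    m=(t[...,1]<-67)&(t[...,1]>-77)&(t[...,0]>120)&(t[...,0]<175)
    P=t[m]; b=np.floor(P[:,0]).astype(int)
    print(nm,[(k,round(float(np.median(P[b==k,2])),1)) for k in range(124,172) if (b==k).any()])
    m=(t[...,1]<-30)&(t[...,1]>-60)&(t[...,2]>8)&(t[...,0]>135)&(t[...,0]<180); print(np.percentile(t[m][:,0],[1,5,50,95,99]))
s=read_state()
json.dump(list(map(float,s['position'])),open('p0.json','w'))
"
```

```text
position: [517.9, -181.6, 131.6]
wrist_force: [4.4, 1.0, 2.1]
grip_width: 39.4
position: [517.9, -181.6, 131.6]
wrist_force: [4.7, 2.2, 2.4]
grip_width: 39.7
w1 [(124, 321.9), (125, 321.5), (126, 320.9), (127, 320.9), (128, 320.9), (129, 321.0), (130, 320.9), (131, 320.7), (132, 320.9), (133, 320.9), (134, 321.0), (135, 320.8), (136, 320.7), (137, 320.5), (138, 320.4), (139, 319.9), (140, 309.5), (141, 310.2), (142, 15.4), (143, 11.2), (144, 1.5), (145, 0.7), (146, 1.8), (147, 1.8), (148, 1.7), (149, 1.4), (150, 0.8), (151, 1.0), (152, 1.5), (153, 0.7), (154, 1.1), (155, 11.0), (156, 12.0), (157, 12.5), (158, 11.9), (159, 12.6), (160, 12.6), (161, 12.0), (162, 12.1), (163, 12.4), (164, 12.0), (165, 7.0), (166, 0.0), (167, 0.2), (168, -0.0), (169, 0.2), (170, 0.6), (171, 0.5)]
[135.06337409 135.34821954 156.88558317 165.28187082 165.40595788]
w2 [(124, 1.1), (125, 1.5), (126, 1.9), (127, 1.4), (128, 2.0), (129, 15.3), (130, 15.3), (131, 15.4), (132, 15.3), (133, 15.5), (134, 15.8), (135, 24.8), (136, 25.1), (137, 24.6), (138, 15.2), (139, 15.4), (140, 15.5), (141, 15.2), (142, 15.1), (143, 15.1), (144, 1.6), (145, 2.0), (146, 1.7), (147, 1.8), (148, 1.2), (149, 0.9), (150, 1.3), (151, 1.1), (152, 1.3), (153, 1.5), (154, 1.4), (155, 8.6), (156, 12.5), (157, 12.5), (158, 12.2), (159, 12.4), (160, 12.5), (161, 12.3), (162, 12.1), (163, 12.3), (164, 12.2), (165, 12.1), (167, 0.7), (168, 0.5), (169, 0.1), (170, 0.3), (171, 0.4)]
[155.27979123 155.435163   160.1561787  164.88222754 165.32990078]
```

```bash
for i in 1 2 3 4; do python3 -m handwheel '[[1,0,0,0.04,0,0,0],[1,0,0,0.04,0,0,0],[1,0,0,0.04,0,0,0],[1,0,0,0.04,0,0,0],[1,0,0,0.04,0,0,0]]' | grep -E 'pos|force|grip'; done; python3 -m handwheel '[[1,0,0,0,0,0,0],[1,0,0,0,0,0,0],[1,0,0,0,0,0,0],[1,0,0,0,0,0,0],[1,0,0,0,0,0,0]]' | grep -E 'pos|force|grip'; python3 -c "
from h import *
u,l,us,n=axes(); s=read_state(); d=s['position']-bed(0,0,0); print('TCP s,y,h',d@us,d@l,d@n,'disp',(s['position']-np.array(json.load(open('p0.json'))))@us)
c=load('w2'); t=(cloud(c)-bed(0,0,0))@np.c_[us,l,n]
m=(t[...,1]<-86)&(t[...,1]>-97)&(t[...,0]>50)&(t[...,0]<75)&(t[...,2]>-5)&(t[...,2]<40); P=t[m]; b=np.floor(P[:,0]).astype(int)
print([(k,np.percentile(P[b==k,2],[50,90]).round(1).tolist(),int((b==k).sum())) for k in range(50,75) if (b==k).any()])
w=grab('wrist','w6');k=grab('top','top4');k2=grab('scene','sc4')
a=k['pixels'][225:345,345:465,::-1]; b=k2['pixels'][180:300,200:320,::-1]
cv2.imwrite('pics/pull.png',cv2.resize(np.hstack([a,b]),(800,400),interpolation=cv2.INTER_CUBIC))"
```

```text
position: [528.9, -193.5, 122.2]
wrist_force: [1.5, 5.4, 8.2]
grip_width: 39.4
position: [540.4, -206.1, 112.4]
wrist_force: [0.3, 6.5, 9.0]
grip_width: 39.4
position: [552.0, -218.7, 102.5]
wrist_force: [0.9, 6.8, 9.2]
grip_width: 39.6
position: [563.6, -231.3, 92.7]
wrist_force: [-0.3, 8.4, 10.4]
grip_width: 39.6
position: [563.7, -231.4, 92.6]
wrist_force: [0.2, 7.4, 8.9]
grip_width: 40.3
TCP s,y,h 81.8072257846433 -1.1727908834779086 25.032929697625917 disp -78.08727257407728
[(50, [-0.0, 0.4], 23), (51, [0.3, 1.0], 20), (52, [-0.1, 0.6], 27), (53, [0.4, 0.9], 11), (54, [0.2, 0.7], 14), (55, [0.2, 0.3], 8), (56, [0.7, 8.6], 7), (57, [5.3, 10.4], 21), (58, [6.2, 10.6], 24), (59, [16.4, 21.3], 44), (60, [16.8, 21.7], 55), (61, [15.3, 21.8], 80), (62, [14.0, 21.1], 136), (63, [10.1, 10.9], 47), (64, [5.9, 10.3], 121), (65, [0.6, 9.0], 41), (66, [-0.1, 1.0], 21), (67, [0.2, 1.0], 24), (68, [0.1, 0.6], 27), (69, [0.1, 1.0], 20), (70, [0.5, 1.1], 24), (71, [-0.0, 0.5], 28), (72, [0.4, 0.8], 21), (73, [0.5, 0.9], 26), (74, [0.1, 0.7], 27)]
```

View pics/pull.png

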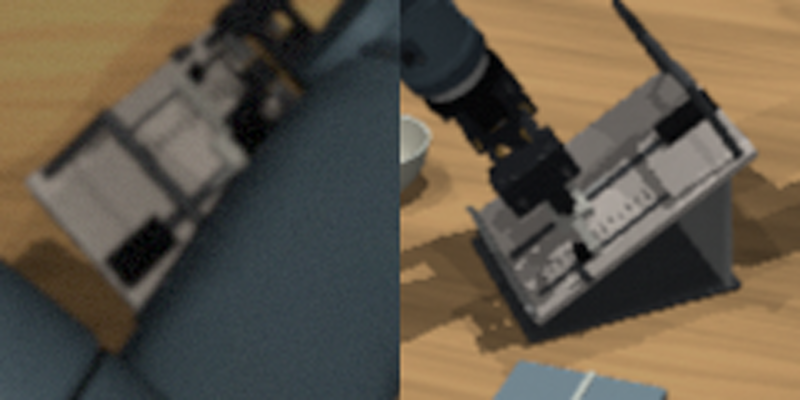

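```bash
python3 -c "
from h import *
u,l,us,n=axes()
for nm,r in (('w5',(145,190)),('w6',(60,115)),('top4',(40,150)),('sc4',(40,150))):
    c=load(nm); t=(cloud(c)-bed(0,0,0))@np.c_[us,l,n]
    for nn,y0,y1 in (('arm',-62,-52),('arm/ptr',-79,-65),('clip',-99,-86),('footL',15,24)):
        m=(t[...,1]<y1)&(t[...,1]>y0)&(t[...,0]>r[0])&(t[...,0]<r[1]); P=t[m]; b=(np.floor(P[:,0]/2)*2).astype(int)
        print(nm,nn,[(k,round(float(np.median(P[b==k,2])),1)) for k in range(r[0],r[1],1) if (b==k).any()])
"
```

```text
w5 arm [(148, 0.0), (154, 11.9), (156, 12.2), (158, 12.3), (160, 12.3), (162, 12.0), (164, 8.4), (166, 0.3), (168, 0.4), (170, 0.2), (172, 0.3), (174, 0.3), (176, 0.3), (178, 111.8), (180, 111.0), (182, 110.6), (184, 110.6), (186, 110.6), (188, 110.5)]
w5 arm/ptr [(146, 0.5), (148, 1.6), (150, 3.4), (154, 12.0), (156, 12.3), (158, 12.3), (160, 12.1), (162, 12.1), (164, 8.6), (166, 0.5), (168, 0.4), (170, 0.3), (172, 0.3), (174, 0.2), (176, 0.2), (178, 0.3), (180, 0.3), (182, 0.2), (184, 0.5), (186, 0.7), (188, 0.7)]
w5 clip [(146, 0.2), (148, 0.0), (150, 0.3), (152, 0.1), (154, 0.0), (156, 0.2), (158, 0.1), (160, 0.3), (162, 0.1), (164, 0.2), (166, 0.0), (168, 0.0), (170, -0.1), (172, 0.0), (174, 0.2), (176, 0.1), (178, 0.1), (180, 0.3), (182, 0.2), (184, 0.2), (186, 0.3), (188, 0.3)]
w5 footL [(148, 10.1), (150, 10.8), (152, 10.7), (154, 10.7), (156, 50.2), (158, 50.2), (160, 50.2), (162, 49.7), (164, 33.2), (166, 10.5), (168, 10.6), (170, 10.5), (172, 10.6), (174, 10.6), (176, 9.6), (178, 112.8), (180, 103.2), (182, 104.2), (184, 121.5), (186, 103.5), (188, 101.3)]
w6 arm [(60, 0.4
[... 5758 characters left out ...]
sc4 footL [(40, 176.1), (42, 178.9), (44, 360.3), (46, 365.0), (48, -1.0), (50, 55.5), (52, 230.9), (54, 110.3), (56, 113.2), (58, 187.7), (60, 187.0), (62, 372.8), (64, 9.6), (66, 374.8), (68, 375.4), (70, 378.5), (72, 233.5), (74, 377.2), (76, 233.3), (78, 376.8), (80, 229.3), (82, 230.8), (84, 227.2), (86, 228.4), (88, 85.5), (90, 86.8), (92, 375.5), (94, 374.3), (96, 7.3), (98, 189.6), (100, 372.9), (102, 370.9), (104, 369.9), (106, 51.5), (108, 105.5), (110, 107.1), (112, 103.1), (114, 50.2), (116, 99.1), (118, -3.3), (120, -2.2), (126, -5.1), (128, -51.0), (130, -1.9), (132, -4.1), (134, -104.3), (136, 0.0), (138, 3.3), (140, -103.2), (142, -0.7), (144, 0.6), (146, -54.0), (148, -4.4)]
```

```bash
python3 -m handwheel '[[1,0,0,0.03,0,0,0],[1,0,0,0.03,0,0,0],[1,0,0,0.02,0,0,0],[1,0,0,0.01,0,0,0],[1,0,0,0,0,0,0]]' | grep -E 'pos|force|grip'; python3 -m handwheel '[[1,0,0,0,0,0,0],[1,0,0,0,0,0,0],[1,0,0,0,0,0,0],[1,0,0,0,0,0,0],[1,0,0,0,0,0,0]]' | grep -E 'pos|force|grip'; python3 -c "
from h import *
u,l,us,n=axes(); s=read_state(); print('disp',(s['position']-np.array(json.load(open('p0.json'))))@us)
grab('wrist','w7')
for nm,e in (('w5',165.3),('w6',87),('w7',78)):
    c=load(nm); t=(cloud(c)-bed(0,0,0))@np.c_[us,l,n]
    m=(t[...,1]<-45)&(t[...,1]>-62)&(abs(t[...,0]-e)<5)&(t[...,2]>10)&(t[...,2]<14); print(nm,np.percentile(t[m][:,0],[95,98,99]).round(2),m.sum())
    m=(t[...,1]<-65)&(t[...,1]>-85)&(abs(t[...,0]-e+20)<14)&(t[...,2]>13.6)&(t[...,2]<17);print('  ptr block',m.sum(), np.percentile(t[m][:,0],[2,50,98]).round(1) if m.sum() else 0)
"
```

```text
position: [568.9, -237.0, 88.1]
wrist_force: [0.0, 7.6, 10.3]
grip_width: 39.9
position: [568.8, -237.0, 88.1]
wrist_force: [-0.5, 7.6, 9.8]
grip_width: 39.6
disp -86.96389071833651
w5 [165.68 165.73 165.77] 319
  ptr block 121 [137.8 141.8 143.9]
w6 [87.58 87.74 87.76] 449
  ptr block 222 [74.2 76.  77.6]
w7 [78.73 78.84 78.91] 464
  ptr block 248 [65.2 67.5 69.1]
```

```bash
for i in 1 2 3 4; do python3 -m handwheel '[[1,0,0,-0.04,0,0,0],[1,0,0,-0.04,0,0,0],[1,0,0,-0.04,0,0,0],[1,0,0,-0.04,0,0,0],[1,0,0,-0.04,0,0,0]]' | grep -E 'pos|force|grip'; done; python3 -m handwheel '[[1,0,0,-0.03,0,0,0],[1,0,0,-0.02,0,0,0],[1,0,0,-0.015,0,0,0],[1,0,0,-0.01,0,0,0],[1,0,0,-0.005,0,0,0]]' | grep -E 'pos|force|grip'; python3 -m handwheel '[[1,0,0,0,0,0,0],[1,0,0,0,0,0,0],[1,0,0,0,0,0,0],[1,0,0,0,0,0,0],[1,0,0,0,0,0,0]]' | grep -E 'pos|force|grip';python3 -c "
from h import *
u,l,us,n=axes(); s=read_state(); print('disp',(s['position']-np.array(json.load(open('p0.json'))))@us,'force along us',s['wrist_force']@us)
grab('wrist','w8')
for nm,e in (('w5',165.3),('w8',165.3)):
    c=load(nm); t=(cloud(c)-bed(0,0,0))@np.c_[us,l,n]
    m=(t[...,1]<-45)&(t[...,1]>-62)&(abs(t[...,0]-e)<5)&(t[...,2]>10)&(t[...,2]<14); print(nm,np.percentile(t[m][:,0],[95,98,99]).round(2),m.sum())
"
```

```text
position: [557.2, -224.4, 98.1]
wrist_force: [0.5, 6.3, 8.5]
grip_width: 39.4
position: [545.7, -211.8, 107.9]
wrist_force: [1.6, 6.0, 8.1]
grip_width: 39.5
position: [534.1, -199.2, 117.8]
wrist_force: [2.4, 4.2, 6.7]
grip_width: 39.9
position: [522.6, -186.6, 127.7]
wrist_force: [3.6, 4.0, 5.4]
grip_width: 39.3
position: [517.9, -181.6, 131.6]
wrist_force: [3.8, 3.2, 4.6]
grip_width: 39.5
position: [518.0, -181.6, 131.6]
wrist_force: [2.9, 3.9, 5.5]
grip_width: 39.7
disp -0.14851806642640014 force along us 3.571251831574057
w5 [165.68 165.73 165.77] 319
w8 [165.55 165.71 165.76] 426
```

```bash
python3 -m handwheel '[[1,0,0,-0.005,0,0,0],[1,0,0,-0.005,0,0,0],[1,0,0,0,0,0,0],[1,0,0,0,0,0,0],[1,0,0,0,0,0,0]]' | grep -E 'pos|force|grip'; python3 -m handwheel '[[0.1,0,0,0,0,0,0],[0,0,0,0,0,0,0],[-0.2,0,0,0,0,0,0],[-0.4,0,0,0,0,0,0],[-0.4,0,0,0,0,0,0]]' | grep -E 'pos|force|grip'; python3 -m handwheel '[[-0.4,-0.05,0,0,0,0,0],[-0.4,-0.1,0,0,0,0,0],[-0.4,-0.2,0,0,0,0,0],[-0.4,-0.25,0,0,0,0,0],[-0.4,-0.25,0,0,0,0,0]]' | grep -E 'pos|force|grip'; python3 -m handwheel '[[-0.4,-0.25,0,0.1,0,0,0],[-0.4,-0.3,0,-0.1,0,0,0],[-0.4,-0.3,0,-0.2,0,0,0],[-0.4,-0.2,0,-0.1,0,0,0],[-0.4,0,0,0,0,0,0]]' | grep -E 'pos|force|grip'
python3 -m handwheel '[[-1,0,0,-0.1,0,0,0],[-1,0,0,-0.1,0,0,0],[-1,0,0,-0.1,0,0,0],[-1,0,0,0,0,0,0],[-1,0,0,0,0,0,0]]' | grep -E 'pos|force|grip'
python3 -c "
from h import *
grab('wrist','w9'); u,l,us,n=axes()
c=load('w9'); t=(cloud(c)-bed(0,0,0))@np.c_[us,l,n]; np.save('t9.npy',t)
cv2.imwrite('pics/w9b.png',cv2.resize(c['pixels'][:,:,::-1],(800,600),interpolation=cv2.INTER_CUBIC))
for nn,y0,y1,s0,s1 in (('ptr',-79,-65,45,80),('clip',-97,-86,45,80),('arm',-79,-65,148,172)):
    m=(t[...,1]<y1)&(t[...,1]>y0)&(t[...,0]>s0)&(t[...,0]<s1)&(t[...,2]<40)&(t[...,2]>-4); P=t[m]; b=np.floor(P[:,0]).astype(int)
    print(nn,[(k,np.percentile(P[b==k,2],80).round(1)) for k in range(s0,s1) if (b==k).any()])
"
```

```text
position: [517.9, -181.6, 131.6]
wrist_force: [5.5, 2.0, 4.1]
grip_width: 39.5
position: [516.4, -181.7, 130.6]
wrist_force: [1.0, -0.3, 0.7]
grip_width: 60.9
position: [545.5, -213.6, 206.0]
wrist_force: [0.2, 0.4, -0.3]
grip_width: 61.5
position: [564.7, -234.3, 317.7]
wrist_force: [0.9, -0.1, 0.6]
grip_width: 61.8
position: [545.0, -212.8, 325.5]
wrist_force: [0.1, 0.5, 0.2]
grip_width: 88.0
ptr [(45, np.float64(1.4)), (46, np.float64(3.0)), (47, np.float64(1.1)), (48, np.float64(0.2)), (49, np.float64(0.4)), (50, np.float64(0.2)), (51, np.float64(-0.3)), (55, np.float64(12.5)), (56, np.float64(15.6)), (57, np.float64(15.4)), (58, np.float64(14.2)), (59, np.float64(17.9)), (60, np.float64(13.5)), (61, np.float64(25.2)), (62, np.float64(24.3)), (63, np.float64(23.0)), (64, np.float64(23.4)), (65, np.float64(15.9)), (66, np.float64(15.2)), (67, np.float64(15.1)), (68, np.float64(14.2)), (69, np.float64(12.6)), (70, np.float64(6.0)), (71, np.float64(2.8)), (72, np.float64(1.8)), (73, np.float64(2.7)), (74, np.float64(1.8)), (75, np.float64(3.4)), (76, np.float64(2.1)), (77, np.float6
[... 696 characters left out ...]
p.float64(-0.0)), (74, np.float64(1.0)), (75, np.float64(0.6)), (76, np.float64(0.3)), (77, np.float64(1.0)), (78, np.float64(-0.4)), (79, np.float64(0.6))]
arm [(148, np.float64(3.5)), (149, np.float64(2.3)), (150, np.float64(1.8)), (151, np.float64(3.9)), (154, np.float64(9.9)), (155, np.float64(12.0)), (156, np.float64(12.6)), (157, np.float64(12.3)), (158, np.float64(12.6)), (159, np.float64(12.5)), (160, np.float64(12.7)), (161, np.float64(12.7)), (162, np.float64(12.7)), (163, np.float64(12.5)), (164, np.float64(12.6)), (165, np.float64(11.7)), (166, np.float64(8.5)), (167, np.float64(0.8)), (168, np.float64(0.5)), (169, np.float64(0.6)), (170, np.float64(0.6)), (171, np.float64(0.8))]
```

View pics/w9b.png

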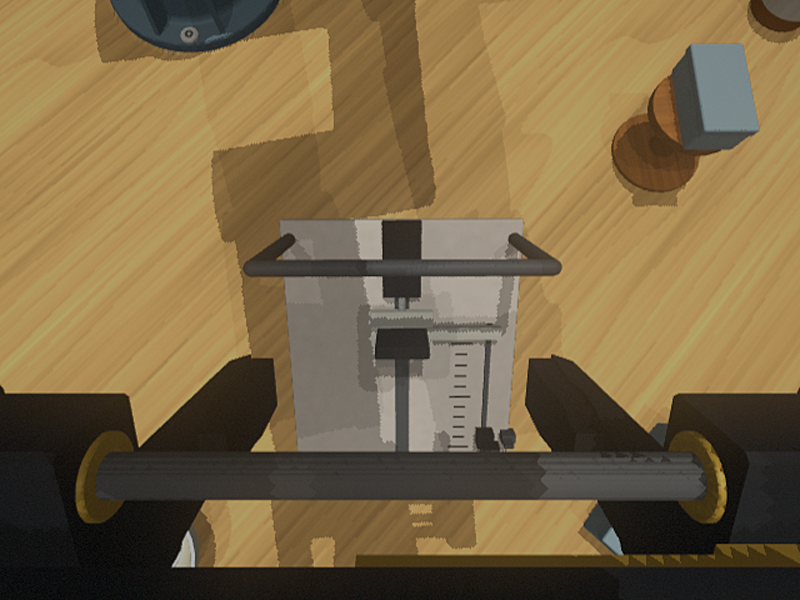

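```bash
python3 -c "
from h import *
u,l,us,n=axes();plan(bed(45,10,120),toolR(-n,-l))"
```

```text
shift units [ 0.935 -0.1    1.756] rows@.35 5.69161571919387
turn units (after shift) [ 0.002 -0.    -0.001] rows@.14 0.015234689312962048
```

```bash
python3 -m handwheel '[[-1,0,-0.02,0.25,0,0,0],[-1,0,-0.02,0.3,0,0,0],[-1,0,-0.02,0.3,0,0,0],[-1,0.1,-0.02,0.3,0,0,0],[-1,0.2,-0.02,0.3,0,0,0]]' | grep pos; python3 -m handwheel '[[-1,0.25,0,0.3,0,0,0],[-1,0.25,0,0,0,0,0],[-1,0.135,0,0,0,0,0],[-1,0,0,0,0,0,0],[-1,0,0,0,0,0,0]]' | grep pos;  python3 -c "
from h import *
u,l,us,n=axes()
for q in 'ab':
  c=grab('wrist','w10'+q); t=(cloud(c)-bed(0,0,0))@np.c_[us,l,n]
  for nn,y0,y1,h0,h1,s0,s1 in (('ptrfin',-83,-66,20,29,45,80),('ptrblk',-78,-66,14,18,45,80),('clipfin',-97,-84,17,24,45,80),('clipblk',-98,-84,6,12,45,80),('arm',-62,-45,10,14,145,175)):
    m=(t[...,1]<y1)&(t[...,1]>y0)&(t[...,2]>h0)&(t[...,2]<h1)&(t[...,0]>s0)&(t[...,0]<s1); print(nn,m.sum(),np.percentile(t[m],[2,50,98],axis=0)[:,0].round(2),np.mean(t[m][:,0]).round(2))
  uv=np.argwhere((t[...,1]<-60)&(t[...,1]>-100)&(abs(t[...,0]-61)<20)&(t[...,2]>5)&(t[...,2]<30)); a=uv.min(0);b=uv.max(0); print(a,b)
k=c['pixels'][max(a[0]-20,0):b[0]+20,a[1]-20:b[1]+20,::-1]; print(k.shape); cv2.imwrite('pics/fin.png',cv2.resize(k,None,fx=5,fy=5,interpolation=cv2.INTER_CUBIC)[:600,:800])
"
```

```text
position: [614.0, -304.0, 227.4]
position: [608.4, -297.3, 156.0]
ptrfin 146 [60.24 62.37 63.53] 62.13
ptrblk 253 [54.85 63.59 68.62] 62.38
clipfin 83 [59.38 61.12 62.41] 61.04
clipblk 104 [57.4  63.67 65.1 ] 63.27
arm 484 [155.51 160.38 165.15] 160.32
[203 426] [225 477]
ptrfin 132 [60.73 62.49 63.53] 62.35
ptrblk 252 [55.37 63.95 68.9 ] 62.74
clipfin 70 [59.67 61.3  62.57] 61.25
clipblk 105 [57.12 63.59 65.13] 63.17
arm 468 [155.52 160.45 165.09] 160.32
[202 425] [238 475]
(76, 90, 3)
```

```bash
python3 -c "
from h import *
c=grab('top','top5'); W=cloud(c); R=W[220:300,220:300].reshape(-1,3)
P=R[(R[:,2]>113)&(R[:,2]<130)]; print(len(P),cv2.minAreaRect(P[:,:2].astype(np.float32)),np.linalg.lstsq(np.c_[P[:,:2]-P[:,:2].mean(0),np.ones(len(P))],P[:,2],rcond=None)[0])
for n,(a,b,e,f) in dict(jar=(235,285,130,185),bowl=(280,340,480,540),box=(155,210,340,410)).items():
    Q=W[a:b,e:f].reshape(-1,3); Q=Q[(Q[:,2]>25)&(Q[:,2]<130)]; print(n,cv2.minAreaRect(Q[:,:2].astype(np.float32))[:2])
s=read_state(); print(s['time_s'],s['wrist_force']); finish_job()"
```

```text
736 ((579.2687377929688, 187.38397216796875), (51.42873764038086, 91.7358627319336), 42.292633056640625) [1.49594963e-02 8.82541707e-03 1.21627389e+02]
jar ((575.8429565429688, 455.34197998046875), (67.61585998535156, 67.91141510009766))
bowl ((466.7520446777344, -487.3193664550781), (86.94985961914062, 109.22080993652344))
box ((802.3169555664062, -121.93428039550781), (96.29432678222656, 132.64173889160156))
28.9167 [-0.40653183  0.88941076  0.75416664]
the job is handed in; nothing more can be done
```

The job is done and handed in at 28.9 s of robot time; the hand-in gives no verdict. I gripped the tin square to the bed, levelled it and set it on the stand, touching at about 13 N before I eased off and let go. I then pulled the paddle out about 87 mm, eased it home at about 48 mm/s and released it.

Last checks before hand-in:
- **Tin:** it lies level within about 0.02 rad. Its centre is about 1 mm from the stand centre that I measured at the start.
- **Pointer:** it stands about 1.1 mm short of the mark clip, inside the 4 mm limit. My reading during the pull had suggested level, so the two disagree by about a millimetre.
- **Slide:** the arm is at the same place as at the start within about 0.2 mm, so it is home.
- **Bystanders:** the jar and gift box are within about 1 mm of where they were. The bowl's fit came out about 13 mm off and undersized (87 mm against 106 mm across). I put that down to the arm hiding part of the bowl and did not re-check it; nothing was moved near it.
- **Contact:** the gripper was open and clear, and the wrist force was only noise.

One last enlarged crop of the two fins could not be viewed because the picture limit was reached, so the pointer check rests on depth measurements alone.

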